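# Set the swivel vice to 45 degrees and clamp it

## Robot

A 6-joint arm with a two-finger parallel gripper is mounted at the origin on the work surface. World frame = base frame: x ahead of the robot, y to its left, z up, the work surface at z = 0. Lengths are in mm, angles in rad, forces in N, time in s.
With the tool pointing down it reaches from about 275 to 725 mm from the base axis. Payload 5.6 kg.
Tool frame: the origin (TCP) lies at the very end of the fingers, on their centre line; the grasp point (between the pads) lies 19 mm behind it; z points along the fingers, y is the line along which they close (so a half turn about z gives the same grasp; the last joint's range is limited). The gripper opens to 85 mm and grips with 20 to 120 N. Pads are 22 mm wide; open, the fingers measure 114 mm over their backs; the gripper's body (76 mm by 85 mm) begins 54 mm behind the grasp point. The pads swing forward as they close: fully open they stand 13 mm farther back than shut.
Start: joints at [-0.873, 0.255, 0.108, 0, -1.424, -0.285], TCP at [220.665, -503.786, 231.283] pointing down, gripper open.
Joint ranges: [-2.95, 2.95], [-1.21, 1.97], [-1.09, 1.5], [-2.87, 1.71], [-2.94, -0.07], [-3.05, 3.05]. Speed limits (rad/s): [2.57, 2.57, 3.14, 3.14, 3.14, 3.14].

## Interface

Orientations are given as a unit quaternion [w, x, y, z].
In Python, from workcell import env gives the robot as it stands. The module is installed in compiled form; this text tells all that it offers.
- The arm moves only by the shell command python3 -m pendant 'ROWS' [FORCE]. ROWS is JSON, a list of rows, each a list of 3 entries, a list of its own where there are three numbers: the opening, from 0 (shut) to 1 (fully open), then the shift along the tool's x, y, z in mm, then the turn, a rotation vector about the tool's x, y, z in rad. A call has exactly 10 rows; each row shifts and turns the commanded pose from where the row before left it, along the tool's axes as they then stand; what a row does not reach is not made up. A row lasts 1/8 s, in which the tool goes at most 62.5 mm and 10.7 degrees, less where a joint would pass 70% of its speed; a pose out of reach is approached as far as the arm can. A call is refused whole if a number of a shift passes 62.5 or a number of a turn 0.188, either way. A call with a gripper value outside its range is refused whole. The fingers move at their own pace and stop on an object; FORCE is the grip in N (left out, the last holds). Time passes only in rows, so rows that do not move let the fingers close, or fill a call up. It gives the time, the measured TCP pose, the force and the opening at its end, in the units of the state.
- env.state(): the state, without advancing time (a new reading comes with each control period).
- env.get_image(name): name is "scene" or "top"; returns a dict with "image" (400x640x3 uint8, blue, green, red), "z_map" (400x640 float32, mm along the optical axis (not along the pixel's ray), 0 where there is no reading), "fx", "fy", "cx", "cy" (pixels), "k1" (the pictures are not rectified: a ray, as slopes to the right and down, at radius r is drawn at 1 + k1 r^2 times it, then the intrinsics apply), "R" (3x3) and "t" (3): a world point X has camera coordinates R X + t. Camera axes: x right, y down, z forward; pixel columns grow to the right and rows downward; lengths in mm; the calibration is good to about 2 mm. A picture is of the moment at which its call begins.
- env.job_done(): hands the job in, once; it reports no verdict.
The state is a dict: "time_s": time; "joint_pos": joint angles; "joint_vel": joint speeds; "joint_torque": joint torques, N m; "position": TCP position; "ee_rot": TCP orientation; "force": force on the tool from outside, world axes, zero at the start; "torque": the same for the moment, N m; "finger_gap": finger opening in mm.
Only numpy, scipy, OpenCV 4.12 (cv2) and the standard library are available. Lean on these libraries where they do the work, as an engineer would, in place of code of your own. Each camera call takes 0.05 s, during which the arm holds its last target. There are 200 camera calls.

## Task

Set the machine vice for a 45 degree cut: push it steadily round on its swivel base with the fingertips until its index mark lines up with the long 45 degree line, the one clockwise from the zero line as seen from above. Leave it standing there, then push the ball-ended clamp lever clockwise right over to its stop to lock the vice. Only push: do not take the lever or the tommy bar between the fingers, and leave the tools and pieces lying round the vice where they are.

Things in the scene. Friction and masses are not known exactly. Their poses are not given: they have to be found in the camera images.
- swivel_base: Blue round cast-iron base of the vice, 184 mm across, 22 mm high, bolted down by two low ears; never moves. Origin: centre of its underside on the vertical swivel axis, at bench height; z up. At 105 degrees clockwise from its +x axis (from above) a square boss, reaching 122 mm out and 36 mm high, carries the clamp lever.
- line_0 (a point): Middle of the long zero line of the half-circle degree scale on the base's flat top (dark lines on bright metal, 67 to 89 mm from the swivel axis, 23 mm above the bench). It lies in the base's +y direction. Long lines stand at 0, 45 and 90 degrees to either side, medium ones every 15, short ones every 5.
- line_45 (a point): Middle of the wanted long 45 degree line (21 mm long), 45 degrees clockwise (from above) from the zero line, midway between the base's +x and +y axes, 78 mm from the swivel axis, 23 mm above the bench.
- vice (a joint): Angle of the vice on its base (rad, counter-clockwise from above positive): 0 with the index mark at the zero line, -0.785 at the wanted line. Turns stiffly (0.6 N m of friction, about 8 N pushed at the fixed jaw), stays where left, no stop near the line (range -1.25 to 0.75). At 0 the vice lies along the base's x axis, fixed jaw at +x.
- index_mark (a point): Dark line on a small bright pointed tongue at the left side of the blue vice (looking from its screw to its fixed jaw), 65 mm from the swivel axis, 37 mm above the bench, pointing at the scale's inner edge; turns with the vice. The vice's bed is 200 x 74 mm, centred on the axis, 33 to 53 mm above the bench.
- jaw_left (a point): Centre of the flat left side of the vice's fixed jaw (34 mm long, 53 to 97 mm above the bench), 70 mm along and 40 mm left of the swivel axis in the vice. Pushing squarely on it (this point's -y) turns the vice clockwise. Axes turn with the vice: x towards its fixed-jaw end, z up. The brass workpiece clamped in the jaws tops out at 105 mm.
- clamp_lever (a joint): Angle of the clamp lever (rad): starts loose at 0 to 0.25, locked at its stop at 1.3. Turns about a vertical axis, clockwise from above as the value grows, with 0.18 N m of friction (2.5 N at the ball) rising to 0.3 N m (4 N) as it bites; stays where left. Locked, it holds the vice firmly.
- lever_ball (a point): Centre of the 20 mm black ball at the free end of the steel clamp lever, 71 mm from the lever's pivot, 67 mm above the bench. The lever slopes up from its hub to the ball; the space below the ball is free.
- lever_pivot (a point): Point on the lever's vertical pivot axis on top of the boss, 102 mm from the swivel axis, 36 mm above the bench. At 0 the ball lies from here 65 degrees clockwise (from above) of the base's +x axis; at the stop 140 degrees clockwise of it.
- file: Loose flat file with a wooden handle, 255 mm long, 28 mm high, lying on the bench; origin under its middle, x along it to the tip. Leave alone.
- try_square: Loose steel try square, stock 75 x 22 x 18 mm, blade 105 mm long; origin under the stock's centre, blade along +x. Leave alone.
- offcut: Loose brass offcut 60 x 35 x 6 mm lying flat; origin under its centre. Leave alone.
- oil_can: Loose upright round steel can, 48 mm in diameter, 85 mm high; origin under its centre. Leave alone.
- tommy_left (a point): Point on the 8 mm steel tommy bar (103 mm long, across the vice's screw head, 113 mm from the swivel axis at the -x end), 34 mm left of the screw, 70 mm above the bench.
- tommy_right (a point): The same on the other side, 34 mm right of the screw.
- lever_shank (a point): Point on the lever's 8 mm steel shank, 44 mm from its pivot, 57 mm above the bench.

How it is judged:
By the outcome, as a careful person would: the job done as asked, in the order asked, and still so for the second after the job is handed in, with the robot touching nothing.
It also fails if it takes over 54 s, if anything falls off the work surface, if the arm or the gripper's body presses on something with over 40 N, if the wrist force passes 120 N, or if a joint passes its speed limit or range.

## Working session

There is one attempt and no reset: what is moved stays moved. The work goes in short steps, Python scripts to look and compute and a shell command to move; the robot and the scene stay as the last step left them, time stands still between calls to the robot, and variables do not carry over. Pictures are saved under pics/ and viewed, on a budget of 10 in all, crops included, one or two more only if the job needs it, and the job is handed in when it is done.

```bash
mkdir -p pics; python3 - <<'E'
from workcell import env
import cv2,numpy as np
for n in("top","scene"):
    d=env.get_image(n); cv2.imwrite(f"pics/{n}0.png",d["image"]); np.savez(f"pics/{n}0.npz",**d)
    print(n,d["fx"],d["cx"],d["cy"],d["k1"],np.round(d["R"],4).tolist(),np.round(d["t"],1))
print(env.state())
E
```

```text
top 379.8783687257083 319.94630882860594 200.4689584049395 -0.06090446178976996 [[-0.0225, -0.9997, -0.0029], [-0.9852, 0.0227, -0.1696], [0.1696, -0.0009, -0.9855]] [ 47.4 631.9 835.2]
scene 492.20145984102817 314.46888903992516 190.8717525435915 -0.14757169660716993 [[0.8834, 0.4687, -0.0011], [0.2624, -0.4964, -0.8275], [-0.3884, 0.7307, -0.5615]] [-567.6  -77.7 1265. ]
{'time_s': 0.1, 'joint_pos': array([-8.73409313e-01,  2.55683991e-01,  1.07115279e-01, -3.97492847e-04,
       -1.42386829e+00, -2.84627617e-01]), 'joint_vel': array([-0.00155098, -0.00049776,  0.00413576,  0.00177822,  0.00147683,
       -0.00011669]), 'joint_torque': array([-4.01342550e-03, -3.87601948e+01,  2.38474631e+01,  5.37794441e+00,
       -3.76914802e-03, -4.04391051e-05]), 'position': array([ 220.50844747, -503.38499056,  230.48461693]), 'ee_rot': array([-2.13443320e-04, -2.04889065e-01,  9.78784838e-01,  8.16110455e-04]), 'force': array([ 0.08652831, -0.71469757,  0.41839297]), 'torque': array([-0.0116269 ,  0.00461576, -0.01960141]), 'finger_gap': 85.39128246932067}
```

View pics/top0.png

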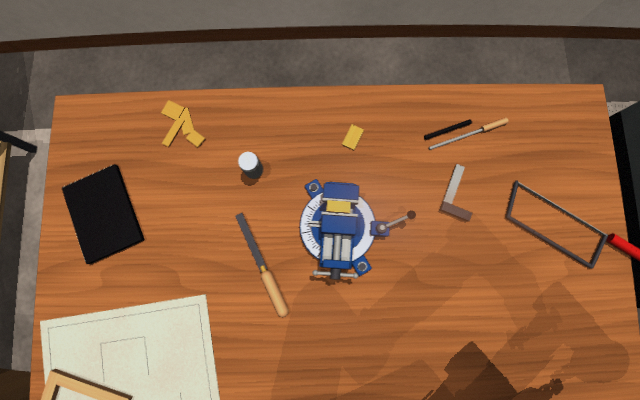

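View pics/scene0.png

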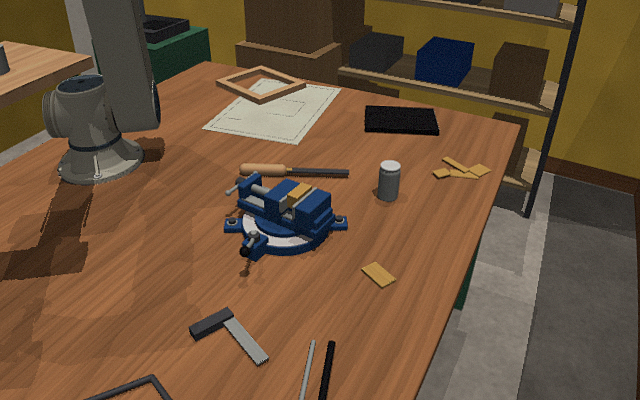

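The top view shows the vice at about (338,225), with the fixed jaw facing up (+x world) and the scale on its left (+y). The lever ball is at (411,215), the oil can at (250,165) and the file at (260,265). I'll take a closer look at an enlarged crop.

```bash
cat > h.py <<'E'
import cv2,numpy as np
def cast(d,uv,z):
    uv=np.atleast_2d(np.float64(uv)); K=np.array([[d["fx"],0,d["cx"]],[0,d["fy"],d["cy"]],[0,0,1]],float)
    s=cv2.undistortPoints(uv[:,None],K,np.array([float(d["k1"]),0,0,0]))[:,0]
    r=np.c_[s,np.ones(len(s))]@d["R"]; o=-d["R"].T@d["t"]
    return o+r*((np.atleast_1d(z)-o[2])/r[:,2])[:,None]
def proj(d,X):
    K=np.array([[d["fx"],0,d["cx"]],[0,d["fy"],d["cy"]],[0,0,1]],float)
    return cv2.projectPoints(np.float64(X).reshape(-1,1,3),cv2.Rodrigues(np.float64(d["R"]))[0],np.float64(d["t"]),K,np.array([float(d["k1"]),0,0,0]))[0][:,0]
def tri(d1,p1,d2,p2):
    a,b=cast(d1,p1,0)[0],cast(d1,p1,200)[0];c,e=cast(d2,p2,0)[0],cast(d2,p2,200)[0]
    u,v=b-a,e-c; s=np.linalg.lstsq(np.c_[u,-v],c-a,rcond=None)[0]
    P,Q=a+u*s[0],c+v*s[1]; return (P+Q)/2,np.linalg.norm(P-Q)
E
python3 - <<'E'
import cv2
a=cv2.imread("pics/top0.png")[165:295,280:430]; b=cv2.imread("pics/scene0.png")[160:270,215:365]
a=cv2.resize(a,(600,520),interpolation=cv2.INTER_CUBIC);cv2.imwrite("pics/topc.png",a)
b=cv2.resize(b,(750,550),interpolation=cv2.INTER_CUBIC);cv2.imwrite("pics/scenec.png",b)
E
```

```text
(no output)
```

View pics/topc.png

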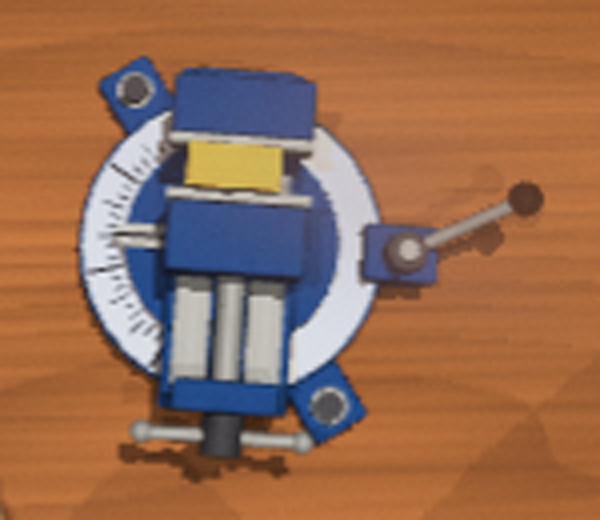

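View pics/scenec.png

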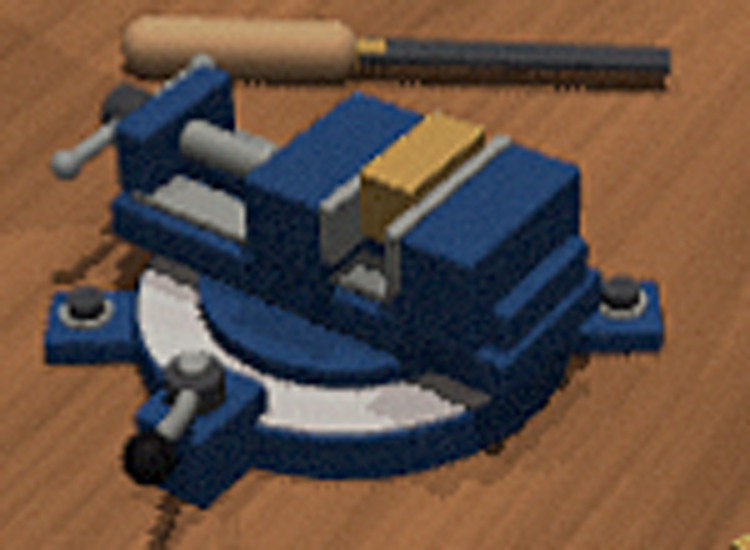

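The top crop shows the long scale lines at about (105,270) for zero and (125,172) for 45° clockwise, the index at (140,235) and the ball at (526,200). In the scene crop the ball is at (150,457), and the space beside the jaw's left side is free. Next I'll compute the positions.

```bash
cat > m.py <<'E'
from h import *
def ring(d):
    im=d["image"].astype(int); hsv=cv2.cvtColor(d["image"],cv2.COLOR_BGR2HSV)
    return ((hsv[...,1]<50)&(hsv[...,2]>165)).astype(np.uint8)
def polar(d,C,z,rs,deg):
    a=np.radians(deg); g=cv2.cvtColor(d["image"],cv2.COLOR_BGR2GRAY)
    X=np.stack([C[0]+np.outer(rs,np.cos(a)),C[1]+np.outer(rs,np.sin(a)),np.full((len(rs),len(a)),z)],-1)
    p=proj(d,X).astype(np.float32).reshape(len(rs),len(a),2)
    return cv2.remap(g,p[...,0],p[...,1],cv2.INTER_CUBIC)
E
python3 - <<'E'
from m import *
from scipy.optimize import least_squares
T=dict(np.load("pics/top0.npz"));S=dict(np.load("pics/scene0.npz"))
c2=lambda x,y:[280+(x+.5)/4-.5,165+(y+.5)/4-.5]
s2=lambda x,y:[215+(x+.5)/5-.5,160+(y+.5)/5-.5]
for n,a,b in [("bolt far",(133,90),(622,291)),("bolt near",(330,405),(86,302)),("ball",(526,200),(150,457)),("hub",(409,249),(196,365)),("brass right far",(283,150),(483,133)),("tommyR",(303,443),(65,163))]:
    print(n,*[np.round(x,1) for x in tri(T,c2(*a),S,s2(*b))])
# outer rim: bright pixels, largest radius per direction
m=ring(T); m[:165]=0;m[295:]=0;m[:,:280]=0;m[:,385:]=0
cs,_=cv2.findContours(m,cv2.RETR_EXTERNAL,cv2.CHAIN_APPROX_NONE)
P=np.vstack([c[:,0] for c in cs if cv2.contourArea(c)>60]); X=cast(T,P,23)[:,:2]
h=cv2.convexHull(X.astype(np.float32))[:,0]
f=least_squares(lambda p:np.hypot(*(h-p[:2]).T)-p[2],[*X.mean(0),90],loss="soft_l1",f_scale=1)
print("ring",f.x,len(h),np.round(f.fun,1))
C=f.x[:2]; deg=np.arange(20,180,.5)
im=polar(T,C,23,np.arange(55,95,.5),deg)
cv2.imwrite("pics/pol.png",cv2.resize(im,(800,320)))
E
```

```text
bolt far [672.9  50.1  21.1] 2.1
bolt near [480.  -62.6  22.5] 1.5
ball [ 593.4 -174.3   69.9] 2.5
hub [ 568.1 -108.3   55.1] 1.9
brass right far [629.3 -23.3 127.9] 33.3
tommyR [459.7 -41.3  73.3] 1.8
ring [576.23040831  -7.12044888  88.92558737] 29 [-0.4  0.1 -0.2  0.3  0.   0.3  0.   0.4  0.2 -0.1  0.3  0.  -0.   0.1
 -5.5 -4.7 -0.2  0.3  0.4  0.6  0.4  0.4 -0.1 -0.2  0.1  0.1  0.4 -0.1
 -1.3]
```

View pics/pol.png

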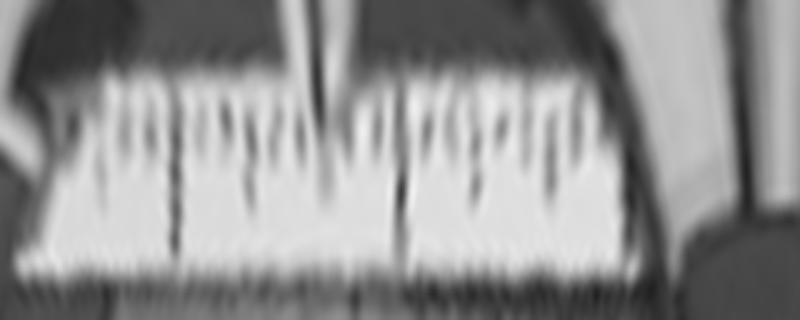

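The polar unwrap puts the zero line at column 400 (100° in world), the wanted line at 176 (about 55°) and the index near 320. So the vice stands about 15° clockwise of zero already. I'll refine those and compute the first move.

```bash
cat >> m.py <<'E'
C0=np.array([576.2,-7.1])
def dark(d,z,r0,r1,lo,hi):
    deg=np.arange(lo,hi,.1); g=polar(d,C0,z,np.arange(r0,r1,.5),deg).astype(float).mean(0)
    g=cv2.GaussianBlur(g[None],(0,0),5)[0]; w=np.clip(np.percentile(g,70)-g,0,None); i=w.argmin() if 0 else w.argmax()
    s=slice(max(0,i-12),i+13); return (deg[s]*w[s]).sum()/w[s].sum()
def axes(s):
    from scipy.spatial.transform import Rotation as Ro
    w,x,y,z=s["ee_rot"]; return Ro.from_quat([x,y,z,w]).as_matrix()
E
python3 - <<'E'
from m import *
from workcell import env
T=dict(np.load("pics/top0.npz"))
print("zero",dark(T,23,76,87,95,105),"w45",dark(T,23,76,87,50,60),"index",[round(dark(T,37,r,r+4,76,92),1) for r in(56,58,60,62)])
zm=T["z_map"]; u,v=250,160
print("can top",cast(T,[u,v],85), "offcut",cast(T,[353,137],6),"file tip",cast(T,[240,215],10),"square",cast(T,[455,210],18))
s=env.state(); A=axes(s); print(A.round(3)); d=np.array([651,52,s["position"][2]])-s["position"]; print(d,(A.T@d).round(1))
E
```

```text
zero 99.9109007809521 w45 54.88697189482785 index [np.float64(84.3), np.float64(84.4), np.float64(84.4), np.float64(84.5)]
can top [[725.98919164 192.32606437  85.        ]] offcut [[803.19088977 -54.90209793   6.        ]] file tip [[608.80029953 229.67824224  10.        ]] square [[ 607.82604146 -296.38148029   18.        ]]
[[-0.916 -0.401 -0.001]
 [-0.401  0.916  0.002]
 [ 0.     0.002 -1.   ]]
[430.49155253 555.38499056   0.        ] [-6.171e+02  3.361e+02  5.000e-01]
```

```bash
python3 -m pendant '[[0,[-41,22.4,0],[0,0,0]],[0,[-41,22.4,0],[0,0,0]],[0,[-41,22.4,0],[0,0,0]],[0,[-41,22.4,0],[0,0,0]],[0,[-41,22.4,0],[0,0,0]],[0,[-41,22.4,0],[0,0,0]],[0,[-41,22.4,0],[0,0,0]],[0,[-41,22.4,0],[0,0,0]],[0,[-41,22.4,0],[0,0,0]],[0,[-41,22.4,0],[0,0,0]]]' 60
python3 -m pendant '[[0,[-41,22.4,0],[0,0,0]],[0,[-41,22.4,0],[0,0,0]],[0,[-41,22.4,0],[0,0,0]],[0,[-41,22.4,0],[0,0,0]],[0,[0,0,0],[0,0,-0.177]],[0,[0,0,0],[0,0,-0.177]],[0,[0,0,0],[0,0,-0.177]],[0,[0,0,0],[0,0,-0.177]],[0,[0,0,0],[0,0,-0.177]],[0,[0,0,0],[0,0,-0.177]]]'
cat > st.py <<'E'
from m import *
from workcell import env
import sys
s=env.state();A=axes(s)
print("t",s["time_s"],"p",s["position"].round(1),"xdir",np.degrees(np.arctan2(A[1,0],A[0,0])).round(1),"z",A[:,2].round(3),"F",s["force"].round(1),"q",s["joint_pos"].round(2))
if len(sys.argv)>3:
    d=np.array([float(a) for a in sys.argv[1:4]])-s["position"]; print("tool shift",(A.T@d).round(1))
E
python3 - <<'E'
from m import *
a=np.radians(84.4-90);c,s=np.cos(a),np.sin(a);R=np.array([[c,-s],[s,c]])
for p in((70,40+11+12),(70,51)): print(C0+R@p)
E
python3 st.py 652 49 231
```

```text
time_s: 1.35
position: [506.9, -132.7, 231.0]
ee_rot: [-0.0, -0.205, 0.979, 0.0]
force: [0.8, -0.4, -0.5]
finger_gap: 0.3
time_s: 2.6
position: [620.4, 13.8, 230.6]
ee_rot: [-0.001, -0.675, 0.738, 0.0]
force: [0.2, -0.4, 0.1]
finger_gap: -0.2
[652.01364068  48.76852322]
[650.84264589  36.82579442]
t 2.6 p [620.4  13.8 230.6] xdir -95.2 z [-0.001 -0.    -1.   ] F [ 0.2 -0.4  0.1] q [ 0.27  0.4   0.31 -0.   -1.48 -0.36]
tool shift [-37.9 -28.3  -0.4]
```

```bash
python3 -m pendant '[[0,[-21,-14,0],[0,0,0]],[0,[-21,-14,0],[0,0,0]],[0,[0,0,0],[0,0,0]],[0,[0,0,34],[0,0,0]],[0,[0,0,34],[0,0,0]],[0,[0,0,34],[0,0,0]],[0,[0,0,34],[0,0,0]],[0,[0,0,31],[0,0,0]],[0,[0,0,0],[0,0,0]],[0,[0,0,0],[0,0,0]]]'
python3 - <<'E'
from workcell import env
import cv2
a=cv2.resize(env.get_image("top")["image"][145:295,250:430],(600,500),interpolation=cv2.INTER_CUBIC)
b=cv2.resize(env.get_image("scene")["image"][140:270,205:365],(600,488),interpolation=cv2.INTER_CUBIC)[:,:]
cv2.imwrite("pics/a1.png",cv2.vconcat([cv2.resize(a,(480,300)),cv2.resize(b,(480,300))]))
E
python3 st.py 652 49 62
```

```text
time_s: 3.85
position: [653.3, 52.6, 65.9]
ee_rot: [0.001, -0.672, 0.74, -0.001]
force: [0.3, 0.1, 1.0]
finger_gap: 0.1
t 3.95 p [653.6  52.9  66.3] xdir -95.5 z [ 0.003  0.001 -1.   ] F [-0.2 -0.6 -0.1] q [ 0.32  0.55  0.12  0.   -1.14 -0.41]
tool shift [4.1 1.3 4.3]
```

View pics/a1.png

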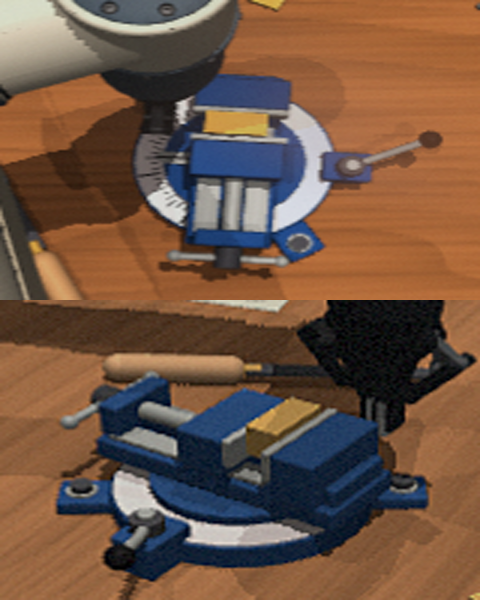

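The fingers stand beside the jaw's left side with a gap of about 15 mm, and nothing else is near them. Next I'll move in to contact.

```bash
python3 -m pendant '[[0,[1.6,0,0.4],[0,0,0]],[0,[1.6,0,0.4],[0,0,0]],[0,[1.6,0,0.4],[0,0,0]],[0,[1.6,0,0.4],[0,0,0]],[0,[1.6,0,0.4],[0,0,0]],[0,[1.6,0,0.4],[0,0,0]],[0,[1.6,0,0],[0,0,0]],[0,[1.6,0,0],[0,0,0]],[0,[1.6,0,0],[0,0,0]],[0,[1.6,0,0],[0,0,0]]]'; python3 st.py 652 49 62
```

```text
time_s: 5.2
position: [651.1, 37.3, 61.9]
ee_rot: [0.0, -0.672, 0.74, 0.0]
force: [-0.4, 4.5, 1.5]
finger_gap: -0.0
t 5.2 p [651.1  37.3  61.9] xdir -95.5 z [ 0.     0.001 -1.   ] F [-0.4  4.5  1.5] q [ 0.3   0.55  0.11 -0.   -1.13 -0.39]
tool shift [-11.7   0.2  -0.1]
```

Contact came where predicted. Now the steady arc push, in two calls of about 11.5° each.

```bash
python3 -m pendant '[[0,[1.4,-1.0,0],[0,0,0.02]],[0,[1.4,-1.0,0],[0,0,0.02]],[0,[1.4,-1.0,0],[0,0,0.02]],[0,[1.4,-1.0,0],[0,0,0.02]],[0,[1.4,-1.0,0],[0,0,0.02]],[0,[1.4,-1.0,0],[0,0,0.02]],[0,[1.4,-1.0,0],[0,0,0.02]],[0,[1.4,-1.0,0],[0,0,0.02]],[0,[1.4,-1.0,0],[0,0,0.02]],[0,[1.4,-1.0,0],[0,0,0.02]]]'
python3 -m pendant '[[0,[1.4,-1.0,0],[0,0,0.02]],[0,[1.4,-1.0,0],[0,0,0.02]],[0,[1.4,-1.0,0],[0,0,0.02]],[0,[1.4,-1.0,0],[0,0,0.02]],[0,[1.4,-1.0,0],[0,0,0.02]],[0,[1.4,-1.0,0],[0,0,0.02]],[0,[1.4,-1.0,0],[0,0,0.02]],[0,[1.4,-1.0,0],[0,0,0.02]],[0,[1.4,-1.0,0],[0,0,0.02]],[0,[1.4,-1.0,0],[0,0,0.02]]]'
cat > look.py <<'E'
from m import *
from workcell import env
import sys
T=env.get_image("top"); np.savez("pics/last.npz",**T)
p=polar(T,C0,23,np.arange(55,95,.5),np.arange(20,180,.5))
q=polar(T,C0,37,np.arange(50,70,.5),np.arange(20,180,.5))
z=cv2.resize(T["image"][145:295,270:430],(480,450),interpolation=cv2.INTER_CUBIC)
cv2.imwrite(sys.argv[1],cv2.vconcat([cv2.copyMakeBorder(z,0,0,0,320,0),cv2.cvtColor(cv2.resize(q,(800,150)),8)]))
E
python3 look.py pics/a2.png; python3 st.py
```

```text
time_s: 6.45
position: [657.9, 23.4, 61.9]
ee_rot: [0.001, -0.595, 0.804, 0.001]
force: [-2.3, 6.7, 2.3]
finger_gap: 0.4
time_s: 7.7
position: [662.3, 6.9, 61.9]
ee_rot: [0.001, -0.512, 0.859, 0.001]
force: [-1.2, 7.9, 0.9]
finger_gap: -0.1
t 7.75 p [662.3   6.6  61.9] xdir -118.5 z [ 0.001  0.003 -1.   ] F [-0.4  6.2  1.4] q [ 0.24  0.56  0.14 -0.   -1.15 -0.74]
```

View pics/a2.png

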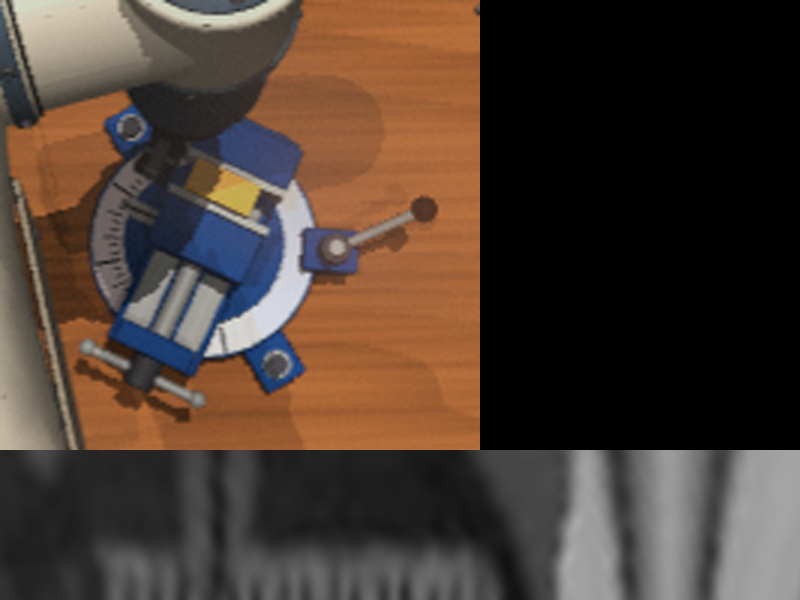

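The index is now at column ≈217 (about 63°), the 45 line is still visible and the fingers are on the jaw. I'll measure it.

```bash
python3 - <<'E'
from m import *
T=dict(np.load("pics/last.npz"))
print([round(dark(T,37,r,r+4,58,68),2) for r in(54,56,58,60,62)],"w45",dark(T,23,72,85,50,58))
E
```

```text
[np.float64(63.39), np.float64(63.51), np.float64(63.49), np.float64(63.6), np.float64(63.6)] w45 54.90315364914597
```

```bash
python3 -m pendant '[[0,[0.95,-0.7,0],[0,0,0.013]],[0,[0.95,-0.7,0],[0,0,0.013]],[0,[0.95,-0.7,0],[0,0,0.013]],[0,[0.95,-0.7,0],[0,0,0.013]],[0,[0.95,-0.7,0],[0,0,0.013]],[0,[0.95,-0.7,0],[0,0,0.013]],[0,[0.95,-0.7,0],[0,0,0.013]],[0,[0.95,-0.7,0],[0,0,0.013]],[0,[0.95,-0.7,0],[0,0,0.013]],[0,[0.95,-0.7,0],[0,0,0.013]]]'
cat > meas.py <<'E'
from m import *
from workcell import env
T=env.get_image("top"); np.savez("pics/last.npz",**T)
print([round(dark(T,37,r,r+4,49,62),2) for r in(54,56,58,60,62)],"w45",dark(T,23,72,85,50,58))
E
python3 meas.py; python3 st.py
```

```text
time_s: 9.0
position: [663.3, -4.8, 61.9]
ee_rot: [0.001, -0.455, 0.891, 0.001]
force: [-1.8, 7.2, 0.8]
finger_gap: 0.3
[np.float64(55.4), np.float64(55.51), np.float64(55.6), np.float64(55.69), np.float64(55.7)] w45 54.81042740131747
t 9.05 p [663.3  -5.   61.9] xdir -125.9 z [ 0.001  0.003 -1.   ] F [-0.4  6.3  2.1] q [ 0.23  0.57  0.15 -0.   -1.15 -0.85]
```

```bash
python3 -m pendant '[[0,[0.2,0,0],[0,0,0]],[0,[0.2,0,0],[0,0,0]],[0,[0.2,0,0],[0,0,0]],[0,[0.1,0,0],[0,0,0]],[0,[0,0,0],[0,0,0]],[0,[0,0,0],[0,0,0]],[0,[-2,0,0],[0,0,0]],[0,[-5,0,0],[0,0,0]],[0,[-7,0,0],[0,0,0]],[0,[0,0,0],[0,0,0]]]'
python3 meas.py; python3 -m pendant '[[0,[0,0,-30],[0,0,0]],[0,[0,0,-45],[0,0,0]],[0,[0,0,-45],[0,0,0]],[0,[0,0,-30],[0,0,0]],[0,[50,0,0],[0,0,0]],[0,[50,0,0],[0,0,0]],[0,[50,0,0],[0,0,0]],[0,[50,0,0],[0,0,0]],[0,[0,0,0],[0,0,0]],[0,[0,0,0],[0,0,0]]]'
python3 meas.py; python3 look.py pics/a3.png; python3 st.py
```

```text
time_s: 10.3
position: [671.2, 4.0, 61.7]
ee_rot: [-0.0, -0.455, 0.89, -0.0]
force: [0.4, -0.5, -0.4]
finger_gap: 0.2
[np.float64(55.1), np.float64(55.21), np.float64(55.29), np.float64(55.19), np.float64(55.09)] w45 54.88176198656501
time_s: 11.6
position: [553.7, -158.5, 212.0]
ee_rot: [0.0, -0.455, 0.891, -0.0]
force: [0.3, -0.3, 0.7]
finger_gap: 0.1
[np.float64(61.32), np.float64(61.31), np.float64(61.32), np.float64(61.32), np.float64(61.31)] w45 57.341686696427715
t 11.7 p [ 554.2 -157.8  211.7] xdir -125.8 z [-0.  0. -1.] F [ 0.4  0.1 -0. ] q [-0.01  0.31  0.14 -0.   -1.4  -0.62]
```

View pics/a3.png

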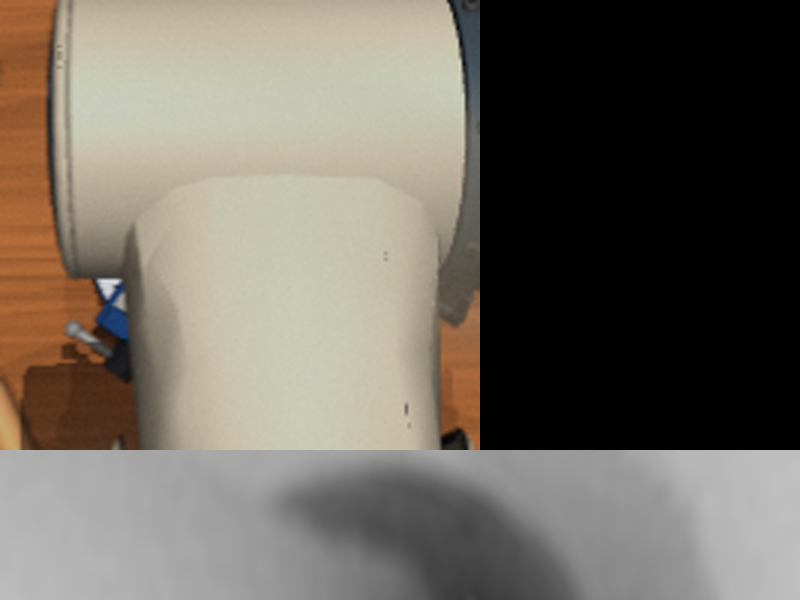

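The arm blocks this picture, but the reading just before it (fingers already off the vice) gave the index at 55.2° against the line at 54.9°. I'll move above the far side of the ball and check again from there before locking.

```bash
python3 -m pendant '[[0,[0,0,0],[0,0,0.187]],[0,[0,0,0],[0,0,0.187]],[0,[0,0,0],[0,0,0.187]],[0,[0,0,0],[0,0,0]],[0,[-27,-10,0],[0,0,0]],[0,[-27,-10,0],[0,0,0]],[0,[-27,-10,0],[0,0,0]],[0,[0,0,0],[0,0,0]],[0,[0,0,0],[0,0,0]],[0,[0,0,0],[0,0,0]]]'
python3 meas.py; python3 look.py pics/a4.png; python3 st.py 626 -161 62
```

```text
time_s: 12.95
position: [639.7, -155.9, 212.4]
ee_rot: [0.0, -0.191, 0.982, -0.0]
force: [-0.7, -0.1, 0.9]
finger_gap: -0.1
[np.float64(61.32), np.float64(61.31), np.float64(61.32), np.float64(60.76), np.float64(56.42)] w45 55.012272918429936
t 13.05 p [ 639.7 -155.9  212.5] xdir -158.0 z [ 0.001 -0.    -1.   ] F [-0.3  0.7 -0.7] q [-0.    0.48  0.39  0.   -1.48 -1.18]
tool shift [ 14.7   0.5 150.5]
```

View pics/a4.png

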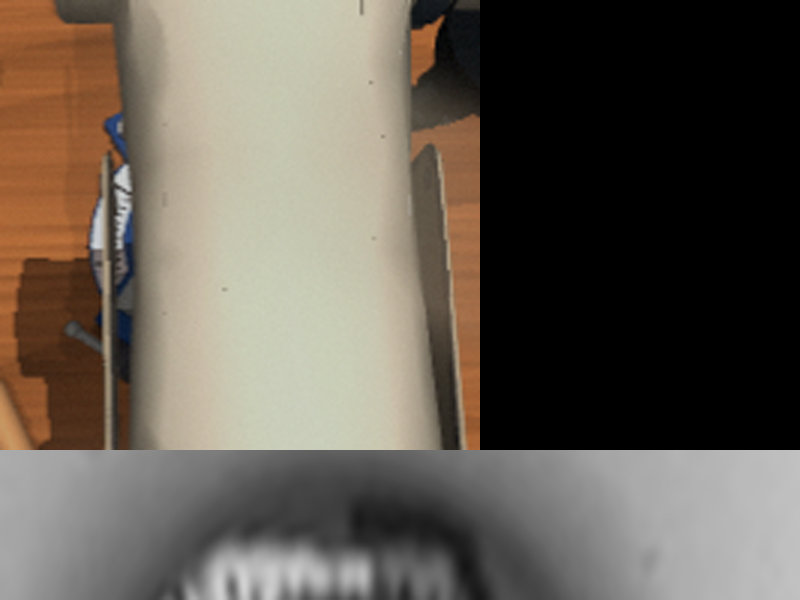

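The index is hidden by the forearm. I'll swing aside for one unobstructed check before locking.

```bash
python3 -m pendant '[[0,[20,-48,0],[0,0,0]],[0,[20,-48,0],[0,0,0]],[0,[20,-48,0],[0,0,0]],[0,[20,-48,0],[0,0,0]],[0,[20,-48,0],[0,0,0]],[0,[0,0,0],[0,0,0]],[0,[0,0,0],[0,0,0]],[0,[0,0,0],[0,0,0]],[0,[0,0,0],[0,0,0]],[0,[0,0,0],[0,0,0]]]'
python3 meas.py; python3 - <<'E'
from m import *
d=dict(np.load("pics/last.npz")); z=cv2.resize(d["image"][165:295,270:430],(560,455),interpolation=cv2.INTER_CUBIC)
p=polar(d,C0,23,np.arange(60,92,.25),np.arange(35,75,.1));q=polar(d,C0,37,np.arange(50,68,.25),np.arange(35,75,.1))
r=cv2.vconcat([cv2.resize(q,(240,200)),cv2.resize(p,(240,255))])
cv2.imwrite("pics/a5.png",cv2.hconcat([z,cv2.cvtColor(r,8)]))
E
python3 st.py 626 -161 62
```

```text
time_s: 14.3
position: [637.5, -415.2, 212.3]
ee_rot: [0.0, -0.191, 0.982, -0.0]
force: [-0.5, -0.9, -0.8]
finger_gap: 0.1
[np.float64(55.1), np.float64(55.2), np.float64(55.3), np.float64(55.3), np.float64(55.2)] w45 54.8899043549174
t 14.35 p [ 637.4 -415.3  212.2] xdir -158.0 z [ 0. -0. -1.] F [0.2 0.4 0.1] q [-0.37  0.73  0.82 -0.   -1.66 -0.81]
tool shift [-84.8 240.1 150.2]
```

View pics/a5.png

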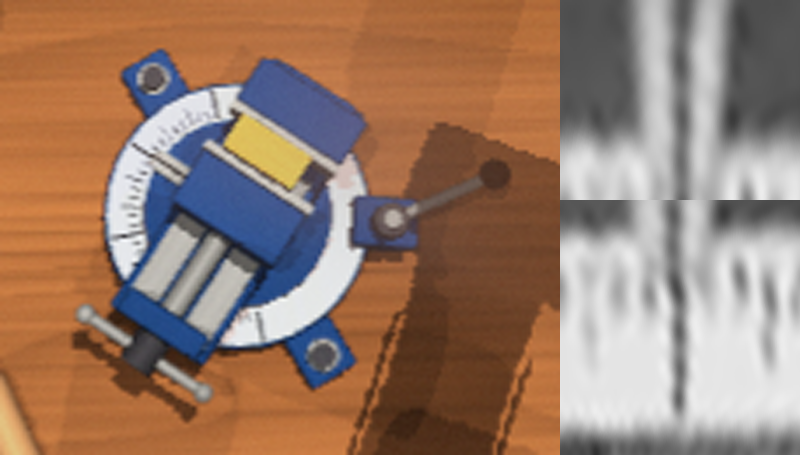

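The index line runs straight into the 45° line (columns 680 and 679), and the lever hasn't moved. Now I'll go behind the ball and descend.

```bash
python3 -m pendant '[[0,[-17,47.3,0],[0,0,0]],[0,[-17,47.3,0],[0,0,0]],[0,[-17,47.3,0],[0,0,0]],[0,[-17,47.3,0],[0,0,0]],[0,[-17,47.3,0],[0,0,0]],[0,[0,0,0],[0,0,0]],[0,[0,0,40],[0,0,0]],[0,[0,0,40],[0,0,0]],[0,[0,0,20],[0,0,0]],[0,[0,0,0],[0,0,0]]]'
python3 st.py 626 -164 61
```

```text
time_s: 15.6
position: [626.4, -165.2, 110.1]
ee_rot: [-0.002, -0.19, 0.982, 0.0]
force: [0.6, 0.7, 2.0]
finger_gap: -0.0
t 15.6 p [ 626.4 -165.2  110.1] xdir -158.0 z [-0.004  0.    -1.   ] F [0.6 0.7 2. ] q [-0.02  0.51  0.17 -0.   -1.24 -1.17]
tool shift [-0.3  1.1 49.1]
```

```bash
python3 -m pendant '[[0,[0,0,20],[0,0,0]],[0,[0,0,20],[0,0,0]],[0,[0,0,10],[0,0,0]],[0,[0,0,0],[0,0,0]],[0,[2,0,0],[0,0,0]],[0,[2,0,0],[0,0,0]],[0,[2,0,0],[0,0,0]],[0,[2,0,0],[0,0,0]],[0,[2,0,0],[0,0,0]],[0,[2,0,0],[0,0,0]]]'
python3 st.py
```

```text
time_s: 16.85
position: [616.2, -169.3, 61.9]
ee_rot: [-0.0, -0.191, 0.982, 0.0]
force: [0.2, 1.4, 0.3]
finger_gap: -0.1
t 16.85 p [ 616.2 -169.3   61.9] xdir -158.0 z [-0.  0. -1.] F [0.2 1.4 0.3] q [-0.02  0.52  0.07 -0.   -1.12 -1.16]
```

```bash
for i in 1 2 ; do :; done
python3 -m pendant '[[0,[1.5,0,0],[0,0,0]],[0,[2.25,-0.6,0],[0,0,0.03]],[0,[2.25,-0.6,0],[0,0,0.03]],[0,[2.25,-0.6,0],[0,0,0.03]],[0,[2.25,-0.6,0],[0,0,0.03]],[0,[2.25,-0.6,0],[0,0,0.03]],[0,[2.25,-0.6,0],[0,0,0.03]],[0,[2.25,-0.6,0],[0,0,0.03]],[0,[2.25,-0.6,0],[0,0,0.03]],[0,[2.25,-0.6,0],[0,0,0.03]]]'
python3 -m pendant '[[0,[2.25,-0.6,0],[0,0,0.03]],[0,[2.25,-0.6,0],[0,0,0.03]],[0,[2.25,-0.6,0],[0,0,0.03]],[0,[2.25,-0.6,0],[0,0,0.03]],[0,[2.25,-0.6,0],[0,0,0.03]],[0,[2.25,-0.6,0],[0,0,0.03]],[0,[2.25,-0.6,0],[0,0,0.03]],[0,[2.25,-0.6,0],[0,0,0.03]],[0,[2.25,-0.6,0],[0,0,0.03]],[0,[2.25,-0.6,0],[0,0,0.03]]]'
cat > pv.py <<'E'
from m import *
from workcell import env
s=env.state();A=axes(s);r=A.T@(np.array([567.1,-108.7,s["position"][2]])-s["position"])
print("pivot in tool",r.round(1),"F tool",(A.T@s["force"]).round(1),"|lever if x=21 square:",np.radians(10-65-(np.degrees(np.arctan2(A[1,0],A[0,0]))+90)).round(3)%6.283,"q6",s["joint_pos"][5].round(2))
E
python3 pv.py
```

```text
time_s: 18.1
position: [596.8, -180.4, 62.0]
ee_rot: [0.0, -0.056, 0.998, -0.0]
force: [2.8, 0.7, -2.0]
finger_gap: 0.0
time_s: 19.35
position: [574.2, -186.0, 61.9]
ee_rot: [0.0, 0.094, 0.996, -0.0]
force: [2.0, -3.3, -1.0]
finger_gap: -0.0
pivot in tool [21.5 74.6 -0. ] F tool [-2.6 -2.9  1. ] |lever if x=21 square: 0.7990000000000004 q6 -1.7
```

```bash
python3 -m pendant '[[0,[2.25,-0.6,0],[0,0,0.03]],[0,[2.25,-0.6,0],[0,0,0.03]],[0,[2.25,-0.6,0],[0,0,0.03]],[0,[2.25,-0.6,0],[0,0,0.03]],[0,[2.25,-0.6,0],[0,0,0.03]],[0,[2.25,-0.6,0],[0,0,0.03]],[0,[2.25,-0.6,0],[0,0,0.03]],[0,[2.25,-0.6,0],[0,0,0.03]],[0,[2.25,-0.6,0],[0,0,0.03]],[0,[2.25,-0.6,0],[0,0,0.03]]]'
python3 -m pendant '[[0,[1.7,-0.45,0],[0,0,0.022]],[0,[1.7,-0.45,0],[0,0,0.022]],[0,[1.7,-0.45,0],[0,0,0.022]],[0,[1.7,-0.45,0],[0,0,0.022]],[0,[1.7,-0.45,0],[0,0,0.022]],[0,[1.7,-0.45,0],[0,0,0.022]],[0,[1.7,-0.45,0],[0,0,0.022]],[0,[0,0,0],[0,0,0]],[0,[0,0,0],[0,0,0]],[0,[0,0,0],[0,0,0]]]'
python3 pv.py
```

```text
time_s: 20.6
position: [551.0, -184.4, 61.9]
ee_rot: [-0.0, 0.242, 0.97, -0.0]
force: [2.3, -4.4, 0.5]
finger_gap: 0.1
time_s: 21.85
position: [539.2, -180.6, 61.8]
ee_rot: [-0.0, 0.315, 0.949, 0.0]
force: [0.8, -3.6, 0.2]
finger_gap: -0.1
pivot in tool [20.6 74.3  0. ] F tool [-2.8 -2.4 -0.2] |lever if x=21 square: 1.2510000000000003 q6 -2.16
```

```bash
python3 -m pendant '[[0,[0.8,-0.2,0],[0,0,0.01]],[0,[0.8,-0.2,0],[0,0,0.01]],[0,[0.8,-0.2,0],[0,0,0.01]],[0,[0.8,-0.2,0],[0,0,0.01]],[0,[0.8,-0.2,0],[0,0,0.01]],[0,[0.8,-0.2,0],[0,0,0.01]],[0,[0,0,0],[0,0,0]],[0,[0,0,0],[0,0,0]],[0,[0,0,0],[0,0,0]],[0,[0,0,0],[0,0,0]]]'
python3 pv.py
```

```text
time_s: 23.1
position: [534.9, -178.8, 61.8]
ee_rot: [-0.0, 0.343, 0.939, 0.0]
force: [2.0, -4.5, -0.6]
finger_gap: 0.1
pivot in tool [20.5 74.4  0. ] F tool [-4.4 -2.2  0.6] |lever if x=21 square: 1.311 q6 -2.23
```

```bash
python3 -m pendant '[[0,[0.8,-0.2,0],[0,0,0.01]],[0,[0.8,-0.2,0],[0,0,0.01]],[0,[0.8,-0.2,0],[0,0,0.01]],[0,[0.8,-0.2,0],[0,0,0.01]],[0,[0,0,0],[0,0,0]],[0,[0,0,0],[0,0,0]],[0,[0,0,0],[0,0,0]],[0,[0,0,0],[0,0,0]],[0,[0,0,0],[0,0,0]],[0,[0,0,0],[0,0,0]]]'
python3 pv.py
```

```text
time_s: 24.35
position: [534.1, -178.7, 62.2]
ee_rot: [0.002, 0.362, 0.932, -0.0]
force: [7.4, -11.2, -7.0]
finger_gap: 0.2
pivot in tool [22.8 74.  -0. ] F tool [-12.9  -3.3   7. ] |lever if x=21 square: 1.351 q6 -2.27
```

The lever has stalled with the force up at 13 N, so it is at its stop. I'll give it one slight extra press, then retreat, swing clear and check.

```bash
python3 -m pendant '[[0,[0.7,0,0],[0,0,0]],[0,[0.7,0,0],[0,0,0]],[0,[0,0,0],[0,0,0]],[0,[0,0,0],[0,0,0]],[0,[-4,0,0],[0,0,0]],[0,[-8,0,0],[0,0,0]],[0,[-10,0,0],[0,0,0]],[0,[-5,0,0],[0,0,0]],[0,[0,0,0],[0,0,0]],[0,[0,0,-20],[0,0,0]]]'
python3 st.py 450 -420 200
```

```text
time_s: 25.6
position: [549.4, -194.1, 80.4]
ee_rot: [-0.002, 0.362, 0.932, -0.0]
force: [1.1, -0.3, 0.4]
finger_gap: -0.0
t 25.6 p [ 549.4 -194.1   80.4] xdir 137.6 z [-0.004  0.001 -1.   ] F [ 1.1 -0.3  0.4] q [-0.07  0.41 -0.07 -0.   -1.1  -2.24]
tool shift [ -78.6 -234.  -119.4]
```

```bash
python3 -m pendant '[[0,[0,0,-40],[0,0,0]],[0,[0,0,-40],[0,0,0]],[0,[0,0,-40],[0,0,0]],[0,[-20,-40,0],[0,0,0]],[0,[-20,-50,0],[0,0,0]],[0,[-20,-50,0],[0,0,0]],[0,[-20,-50,0],[0,0,0]],[0,[0,-45,0],[0,0,0]],[0,[0,0,0],[0,0,0]],[0,[0,0,0],[0,0,0]]]'
python3 meas.py; python3 - <<'E'
from m import *
from workcell import env
d=dict(np.load("pics/last.npz"));S=env.get_image("scene")
a=cv2.resize(d["image"][90:310,200:480],(700,550),interpolation=cv2.INTER_CUBIC)
cv2.imwrite("pics/a6.png",a)
P=np.array([567.1,-108.7]);a=np.radians(9.9-65-np.degrees(1.3)); print("ball expected px",proj(d,[*(P+71*np.array([np.cos(a),np.sin(a)])),67]))
g=d["image"].max(2); m=((g<60)*255).astype(np.uint8); m[:200]=0;m[270:]=0;m[:,:370]=0;m[:,430:]=0
n,l,st,c=cv2.connectedComponentsWithStats(m)
for i in range(1,n):
    if st[i,4]>12: X=cast(d,c[i],67)[0]; print(st[i,4],c[i].round(1),X.round(1),"lever",np.radians(9.9-65-np.degrees(np.arctan2(*(X[:2]-P)[::-1]))).round(3))
E
```

```text
time_s: 26.85
position: [451.5, -421.6, 201.8]
ee_rot: [-0.0, 0.362, 0.932, 0.0]
force: [-0.7, 0.7, -0.1]
finger_gap: 0.0
[np.float64(55.1), np.float64(55.2), np.float64(55.29), np.float64(55.29), np.float64(55.2)] w45 54.88912608016692
ball expected px [[407.63140455 245.75355152]]
```

View pics/a6.png

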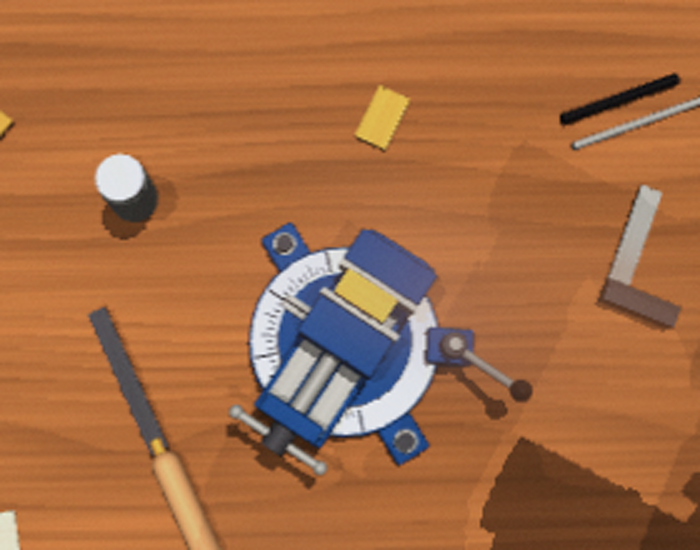

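The ball is at (521,390) in the crop, which is (408.2,245.8) in the full image. At the stop it should be at (407.6,245.8), so the lever is fully over. The index is on the 45° line, and the can, file, square and offcut are where they were.

```bash
python3 -c "
from workcell import env
print(env.job_done(), env.state()['force'])"
```

```text
the job is handed in; nothing more can be done
the job is handed in; nothing more can be done
```

The vice stands at the 45° line and the clamp lever is locked at its stop. I handed the job in at about 27 s of the 54 s allowed, with the arm clear of everything.

- **Vice:** I pushed it round from about 15° to 45° with the shut fingertips on the left side of the fixed jaw. With the arm clear, the index mark measured 55.2° in world against 54.9° for the line, about 0.3° short. It read the same before and after locking.
- **Lever:** I pushed the ball clockwise until it stalled and the wrist force rose to about 13 N. In the last picture the ball is within 1 pixel of where it should be at the stop (1.3 rad).
- **Surroundings:** By eye in the last picture, the file, try square, offcut and oil can are where they started. No measured force went above about 15 N.
- **Checks that failed:** Two index checks were spoiled because the arm hid the mark, so I repeated the check with the arm swung aside. My automatic search for the black ball in the last image found nothing, so I read its position from the picture by eye.
- **Picture count:** I viewed 11 pictures, one over the budget of 10.

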